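Close the tile press over its hidden pin and hold it down

ROBOT

A 6-joint arm with a two-finger parallel gripper is mounted at the origin on the work surface. World frame = base frame: x ahead of the robot, y to its left, z up, the work surface at z = 0. Lengths are in m, angles in rad, forces in N, time in s.
With the tool pointing down it reaches from about 0.35 to 0.8 m from the base axis. Payload 7.3 kg.
Tool frame: the origin (TCP) lies midway between the tips of the shut fingers; the grasp point (between the pads) lies 19 mm behind it; y points along the fingers, z is the direction in which the jaws open and shut, and the axes are right-handed (so a half turn about y gives the same grasp; the last joint's range is limited). The gripper opens to 85 mm and grips with 20 to 120 N. Pads are 22 mm wide; open, the fingers measure 114 mm over their backs; the gripper's body (76 mm by 85 mm) begins 54 mm behind the grasp point. The pads swing forward as they close: fully open they stand 13 mm farther back than shut.
Start: joints at [1.188, 0.342, 1.524, -0, 1.275, -0.146], TCP at [0.123, 0.51, 0.231] pointing down, gripper open.
Joint ranges: [-2.53, 2.53], [-0.77, 2.02], [0.04, 2.7], [-1, 4.14], [0.28, 2.66], [-3.11, 3.11]. Speed limits (rad/s): [2.57, 2.57, 3.14, 3.14, 3.14, 3.14].

INTERFACE

Orientations are given as a rotation vector (axis times angle).
In Python, from bench import sense, capture, close_job, find_in, masks_of, pinpoint gives the robot as it stands.
- The arm moves only by the tool jog_arm, never from a script. Its argument "targets" is a list of rows, each a list of 5 numbers: the opening, from -1 (shut) to 1 (fully open), so that 0 is half open, then the shift along the world's x, y, z in cm, then the turn about the world's z in rad. In form: [[fingers, tx, ty, tz, yaw], ...]. A call has 1 to 8 rows; each row is the pose to reach, as a shift and turn from the pose commanded when the call began; what a row does not reach only later rows make up. A row lasts 1/10 s, in which the tool goes at most 50 mm and 8.59 degrees, less where a joint would pass 70% of its speed; a pose out of reach is approached as far as the arm can. A call with a gripper value outside its range is refused whole. The fingers move at their own pace and stop on an object; "grip_force" is the grip in N (left out, the last holds). Time passes only in rows, so rows that repeat a pose let the fingers close. It gives the time, the measured TCP pose, the force and the opening at its end, in the units of the state.
- sense(): the state, without advancing time (a new reading comes with each control period).
- capture(name): name is "scene" or "top"; returns a dict with "img" (420x560x3 uint8, blue, green, red), "depth" (420x560 float32, m along the optical axis (not along the pixel's ray), 0 where there is no reading), "camera_matrix" (3x3 intrinsics, pixels), "k1" (the pictures are not rectified: a ray, as slopes to the right and down, at radius r is drawn at 1 + k1 r^2 times it, then the intrinsics apply), "origin" and "rotation" of the camera in the world. Camera axes: x right, y up, looking along -z (the intrinsics and any distortion apply to the point x, -y, -z); pixel columns grow to the right and rows downward; lengths in m; the calibration is good to about 2 mm. A picture is of the moment at which its call begins.
- close_job(): hands the job in, once; it reports no verdict.
Trained networks look in a picture, given as the dict that the camera call returned (one of the last four; its "shot" number tells which), for a name from the list of things; names that differ only in an ending like _2 or _b are one class to them, and where a whole thing is asked for, a point or a joint stands for the part that bears it (a point fixed in the world has none). Each returns a list of dicts, best first, with "p" (0 to 1); they miss things now and then, are a little off and sometimes report something else, mostly with a low value. They report only what shows in the picture. A call takes as long as a camera call. They do not tell look-alikes from the thing itself.
- find_in(picture, query): "position" ([column, row] as shares, 0 to 1, of the picture: columns of its width, rows of its height, amid what is visible of it).
- masks_of(picture, query): "pixels" (420x560 bool, what is visible of it) and "position" ([column, row] as shares, 0 to 1, of the picture: columns of its width, rows of its height, amid what is visible of it).
- pinpoint(picture, query): "position" ([column, row] as shares, 0 to 1, of the picture: columns of its width, rows of its height: a listed point, or the origin of a listed thing).
The state is a dict: "t": time; "q": joint angles; "qd": joint speeds; "effort": joint torques, N m; "eef_pos": TCP position; "tool_rot": TCP orientation; "contact_force": force on the tool from outside, world axes, zero at the start; "wrist_torque": the same for the moment, N m; "opening": opening from 0.0 (shut) to 1.0 (fully open).
Only numpy, scipy, OpenCV 4.12 (cv2) and the standard library are available. Lean on these libraries where they do the work, as an engineer would, in place of code of your own. Each camera call takes 0.05 s, during which the arm holds its last target.

TASK

Close the tile press: take the oblong wooden cover by its bar handle, bring it over the sprung press bed lined up squarely with it (either way round), and slide it about as needed until the hole in its underside finds the pin and it drops on. Then press it down until the pale grey bed is fully down on its springs and finish while holding it there, with the hand still on the cover. Leave the other things on the table where they are.

Things in the scene. Friction and masses are not known exactly. Their poses are not given: they have to be found in the camera images.
- press: The tile press, fixed to the table: plywood base board 120 (x) x 140 (y) x 20 mm high; origin at the centre of its underside on the table, z up, its y along the long side. A fixed steel pin stands in its middle, and the pale grey sprung bed lies above the board around the pin.
- pin_tip (a point): The top of the steel pin, on its axis, 54 mm above the table. The pin is 14 mm in diameter, vertical; its top 5 mm tapers to a 6 mm flat. It stands 12 mm above the raised bed and 20 mm above the lowered bed. Under the cover it is out of sight.
- bed (a joint): How far the pale grey bed is pushed down, m: 0 raised, 0.008 fully down on its stop. Springs push it up with 6 N at 0 rising to 10 N at 0.008 (the cover's weight alone does not move it).
- bed_top (a point): Centre of the bed's upper face (in the pin's axis), 42 mm above the table when raised, 34 mm when fully down. The bed is a pale grey plastic plate 96 x 116 x 8 mm with the press's axes.
- cover: Pale wooden cover, loose, flat on the table: plate 90 (x) x 110 (y) x 22 mm with a solid bar handle on top in its middle, 24 (x) x 70 (y) mm, 40 mm high (top 62 mm above the underside); grip it across the 24 mm. Straight below, in the underside, a blind hole, 17 mm diameter, 22 mm deep, unseen from above. Origin: centre of the underside = of the hole's mouth; z up. 0.2 to 0.4 kg.
- round_block: Not needed, leave alone: round pale wooden block 88 mm in diameter, 22 mm thick, with a round knob, 58 mm high in all; origin at the centre of its underside. It may stand left or right, the cover on the other side.
- stick: Bystander, leave alone: flat yellow modelling stick about 120 mm long (x), 6 mm high, lying between the robot and the press; origin near its middle, on the table.
- scraper: Bystander, leave alone: flat red scraper about 105 mm long (x), 6 mm high; origin in its handle's middle, on the table.
- jar: Bystander, leave alone: small white jar 52 mm in diameter, 55 mm high, just beyond the press; origin at its underside.
- spoon: Bystander, leave alone: white plastic spoon 160 mm long (x), lying flat.
- beaker: Bystander, leave alone: white beaker 66 mm wide, 75 mm high; origin at its underside.
Not all that is in view belongs to the job. Leave any yellow look-alike of the press alone.

How it is judged:
By the outcome, as a careful person would: the job done as asked, in the order asked, and still so for the second after the job is handed in, while the arm keeps its last pose, push and grip.
It also fails if it takes over 38 s, if anything falls off the work surface, if the arm or the gripper's body presses on something with over 40 N, if the wrist force passes 120 N, or if a joint passes its speed limit or range.

## Working session

There is one attempt and no reset: what is moved stays moved. The work goes in short steps, Python scripts to look and compute and a tool call to move; the robot and the scene stay as the last step left them, time stands still between calls to the robot, and variables do not carry over. Pictures are saved under pics/ and viewed, and the job is handed in when it is done.

Besides the shell and the picture viewer there is one more tool, called after "Request:" in YAML: its name, and indented under it one key for each argument. jog_arm: Moves the arm, as the interface text tells. Its arguments: {"type":"object","properties":{"targets":{"type":"array"},"grip_force":{"type":"number"}},"required":["targets"]}

```bash
mkdir -p pics; ls; cat > h.py <<'E'
import numpy as np, cv2
from bench import *
def world(c,u,v,z=None,d=None):
    K=c['camera_matrix'];k=c['k1']
    X=np.array([(u-K[0,2])/K[0,0],(v-K[1,2])/K[1,1]]);s=X.copy()
    for _ in range(20): s=X/(1+k*(s@s))
    r=np.array([s[0],-s[1],-1.]); R=np.array(c['rotation']);o=np.array(c['origin'])
    w=R@r
    t=d if d is not None else (z-o[2])/w[2]
    return o+t*w
def pts(c,mask):
    v,u=np.nonzero(mask&(c['depth']>0))
    K=c['camera_matrix'];k=c['k1']
    X=np.stack([(u-K[0,2])/K[0,0],(v-K[1,2])/K[1,1]],1);s=X.copy()
    for _ in range(20): s=X/(1+k*(s**2).sum(1,keepdims=True))
    r=np.column_stack([s[:,0],-s[:,1],-np.ones(len(s))])*c['depth'][v,u][:,None]
    return r@np.array(c['rotation']).T+np.array(c['origin'])
E
python3 - <<'E'
from h import *
print(sense())
for n in ['scene','top']:
    c=capture(n); cv2.imwrite(f'pics/{n}0.png',c['img'])
    print(n,c['origin'],c['k1'],c['camera_matrix'])
    for q in ['press','pin_tip','bed_top','cover','round_block']:
        for r in pinpoint(c,q)[:3]:
            p=np.array(r['position'])*[560,420]
            z={'pin_tip':.054,'bed_top':.042}.get(q,0)
            print(q,round(r['p'],2),p.round(1),world(c,*p,z=z).round(4))
E
```

```text
pics
{'t': 0.0, 'q': array([ 1.18802272e+00,  3.42770138e-01,  1.52505022e+00, -1.81943754e-05,
        1.27539753e+00, -1.46004167e-01]), 'qd': array([ 0.00055935,  0.00010745, -0.00073189,  0.0017317 , -0.00053175,
        0.00033816]), 'effort': array([-1.88444261e-03, -4.33689809e+01, -2.46002144e+01, -2.64445362e-04,
        7.92054576e-03, -2.54991778e-05]), 'eef_pos': array([0.12297458, 0.50996625, 0.23058977]), 'tool_rot': array([-1.56436707,  0.18623677, -0.18559466]), 'contact_force': array([-0.26420908, -0.27693394,  0.08429075]), 'wrist_torque': array([-0.03987004,  0.03067557,  0.00286537]), 'opening': 0.9997574896026391}
scene [ 1.42479427 -0.34235444  0.74253141] -0.04512149030244585 [[392.90740929   0.         281.43467427]
 [  0.         392.90740929 204.24502655]
 [  0.           0.           1.        ]]Traceback (most recent call last):
  File "<stdin>", line 10, in <module>
  File "h.py", line 9, in world
    t=d if d is not None else (z-o[2])/w[2]
                                       ~^^^
IndexError: invalid index to scalar variable.
```

```bash
sed -i "s/np.array(c\['rotation'\])/Rm(c)/g" h.py; cat >> h.py <<'E'
def Rm(c):
    return cv2.Rodrigues(np.array(c['rotation'],float))[0]
E
python3 - <<'E'
from h import *
for n in ['scene','top']:
    c=capture(n); cv2.imwrite(f'pics/{n}0.png',c['img'])
    print(n,c['origin'],c['rotation'])
    for q in ['press','pin_tip','bed_top','cover','round_block','jar','beaker']:
        for r in pinpoint(c,q)[:3]:
            p=np.array(r['position'])*[560,420]
            z={'pin_tip':.054,'bed_top':.042}.get(q,0)
            print(q,round(r['p'],2),p.round(1),world(c,*p,z=z).round(4))
E
```

```text
scene [ 1.42479427 -0.34235444  0.74253141] [0.82711221 0.61963943 1.16790212]
press 0.95 [350.1 163.9] [0.1995 0.3065 0.    ]
press 0.72 [162.  254.3] [ 0.528  -0.4285  0.    ]
press 0.67 [301.9 233.8] [ 0.5568 -0.0191  0.    ]
pin_tip 0.71 [350.7 151.9] [0.2016 0.3024 0.054 ]
pin_tip 0.59 [155.5 238.3] [ 0.5198 -0.4363  0.054 ]
pin_tip 0.58 [302.2 222.8] [ 0.5722 -0.0251  0.054 ]
bed_top 0.89 [156.6 238.8] [ 0.5072 -0.4351  0.042 ]
bed_top 0.86 [351.3 154.3] [0.1996 0.3072 0.042 ]
bed_top 0.61 [302.8 225.5] [ 0.5701 -0.0222  0.042 ]
cover 0.94 [386.2 216.5] [0.5535 0.2675 0.    ]
round_block 0.69 [221.1 239.6] [ 0.5123 -0.2566  0.    ]
jar 0.74 [319.  256.1] [ 0.665  -0.0063  0.    ]
beaker 0.67 [262.8 285. ] [ 0.7257 -0.1847  0.    ]
top [ 0.29827429 -0.06239528  1.48247739] [ 0.09225728 -0.09681581 -1.57973701]
press 0.81 [273.4 186. ] [ 0.5603 -0.0268  0.    ]
press 0.74 [408.3 200.6] [ 0.5113 -0.4331  0.    ]
press 0.57 [157.  312.7] [0.1878 0.3167 0.    ]
pin_tip 0.84 [152.1 316.8] [0.1806 0.3165 0.054 ]
pin_tip 0.77 [412.  196.9] [ 0.5143 -0.4307  0.054 ]
pin_tip 0.62 [270.  182.3] [ 0.5619 -0.0182  0.054 ]
bed_top 0.74 [274.5 217.2] [ 0.4607 -0.0304  0.042 ]
bed_top 0.67 [155.6 311.6] [0.194 0.31  0.042]
bed_top 0.64 [413.9 199.2] [ 0.5092 -0.4391  0.042 ]
cover 0.64 [178.9 189.3] [0.5533 0.2585 0.    ]
round_block 0.92 [350.1 199.6] [ 0.5163 -0.2579  0.    ]
jar 0.52 [327.9 129.6] [ 0.7339 -0.1953  0.    ]
jar 0.51 [268.2 148.5] [ 0.6766 -0.0119  0.    ]
beaker 0.74 [327.2 131.5] [ 0.728  -0.1932  0.    ]
beaker 0.51 [269.5 180. ] [ 0.5789 -0.0153  0.    ]
```

View pics/scene0.png

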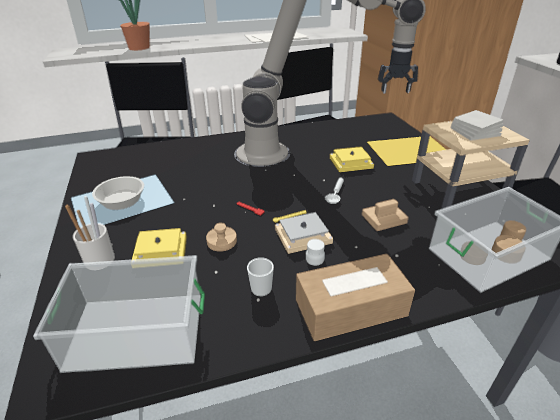

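View pics/top0.png

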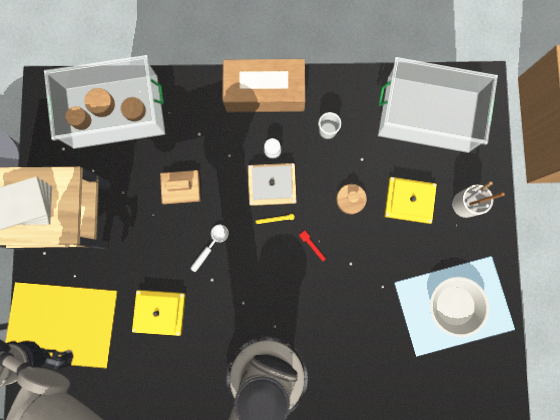

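The scene picture shows the grey press at (303,228) and the cover with its bar at (386,214). In the top picture they are at (272,183) and (179,187). The yellow look-alikes are at (157,313) and (410,200) in the top picture. Next I fit the poses using depth.

```bash
cat >> h.py <<'E'
def rect(P):
    (cx,cy),(w,h),a=cv2.minAreaRect((P[:,:2]*1000).astype(np.float32))
    return round(cx,1),round(cy,1),round(w,1),round(h,1),round(a,2)
def allp(c): return pts(c,np.ones((420,560),bool))
def slab(P,c,r,z0,z1):
    return P[(np.abs(P[:,0]-c[0])<r)&(np.abs(P[:,1]-c[1])<r)&(P[:,2]>z0)&(P[:,2]<z1)]
E
python3 - <<'E'
from h import *
for n in ['top','scene']:
    c=capture(n); P=allp(c)
    for nm,ce in [('cover',(.555,.26)),('press',(.562,-.02))]:
        Q=slab(P,ce,.085,.008,.08)
        print(n,nm,np.histogram(Q[:,2],bins=np.arange(.008,.08,.004)))
        for z0,z1 in ([(.017,.027),(.055,.068)] if nm=='cover' else [(.015,.025),(.037,.046),(.048,.06)]):
            S=slab(P,ce,.085,z0,z1)
            if len(S)>3: print(z0,len(S),rect(S),S.mean(0).round(4))
    for q in ['press','cover','bed_top']:
      for m in masks_of(c,q):
        M=m['pixels'];S=pts(c,M);print(q,m['p'],M.sum(),S.mean(0).round(3))
    cv2.imwrite(f'pics/{n}_crop.png',cv2.resize(c['img'][140:260,130:330] if n=='top' else c['img'][180:300,250:450],None,fx=4,fy=4,interpolation=cv2.INTER_CUBIC))
E
```

```text
top cover (array([ 20,  90, 347, 343,  90,   8,  11,   7,   7,   9,   4,  27,  91,
        69,  15,   0,   0]), array([0.008, 0.012, 0.016, 0.02 , 0.024, 0.028, 0.032, 0.036, 0.04 ,
       0.044, 0.048, 0.052, 0.056, 0.06 , 0.064, 0.068, 0.072, 0.076]))
0.017 698 (557.2, 251.5, 91.6, 110.7, 4.53) [0.555  0.2503 0.0209]
0.055 186 (557.1, 250.4, 24.8, 68.5, 5.16) [0.557  0.2497 0.0598]
top press (array([ 33, 137, 248, 158,  28,   8,  85, 438, 570, 145,  17,   7,   2,
         0,   0,   0,   0]), array([0.008, 0.012, 0.016, 0.02 , 0.024, 0.028, 0.032, 0.036, 0.04 ,
       0.044, 0.048, 0.052, 0.056, 0.06 , 0.064, 0.068, 0.072, 0.076]))
0.015 467 (574.3, -22.6, 142.9, 139.4, 2.18) [ 0.5541 -0.0248  0.0192]
0.037 1055 (563.8, -22.8, 97.6, 115.5, 2.32) [ 0.5636 -0.023   0.0411]
0.048 26 (584.5, -42.8, 81.0, 113.7, 78.04) [ 0.5669 -0.0318  0.0509]
press 0.92 2055 [0.191 0.304 0.033]
press 0.7 1951 [ 0.507 -0.431  0.033]
press 0.67 1813 [ 0.56  -0.023  0.034]
cover 0.61 105 [ 0.459 -0.039  0.005]
cover 0.59 1198 [0.554 0.248 0.026]
bed_top 0.98 1407 [0.19  0.309 0.04 ]
bed_top 0.97 1307 [ 0.
[... 479 characters left out ...]
338,  38,   4,  10,  43, 357, 468,   8,   9,   1,   0,
         0,   0,   0,   0]), array([0.008, 0.012, 0.016, 0.02 , 0.024, 0.028, 0.032, 0.036, 0.04 ,
       0.044, 0.048, 0.052, 0.056, 0.06 , 0.064, 0.068, 0.072, 0.076]))
0.015 398 (569.3, -19.6, 118.9, 141.3, 1.35) [ 0.5962 -0.0402  0.0182]
0.037 813 (567.6, -19.1, 100.8, 117.9, 2.33) [ 0.57   -0.0206  0.0403]
0.048 10 (569.2, -21.3, 9.3, 8.5, 89.65) [ 0.5699 -0.0211  0.0504]
press 0.97 778 [0.212 0.302 0.027]
press 0.91 1516 [ 0.583 -0.029  0.029]
press 0.89 1348 [ 0.523 -0.428  0.034]
cover 0.89 929 [0.576 0.243 0.025]
bed_top 0.71 405 [0.198 0.31  0.04 ]
bed_top 0.64 917 [ 0.572 -0.02   0.039]
bed_top 0.59 1004 [ 0.519 -0.433  0.039]
```

View pics/top_crop.png

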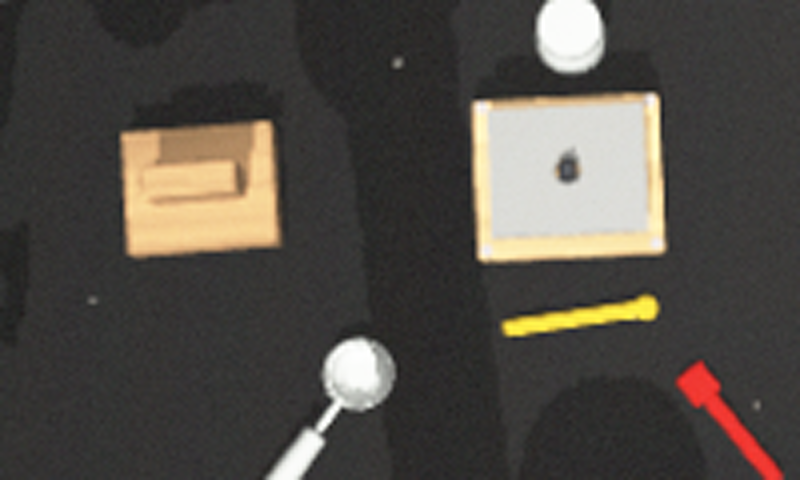

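View pics/scene_crop.png

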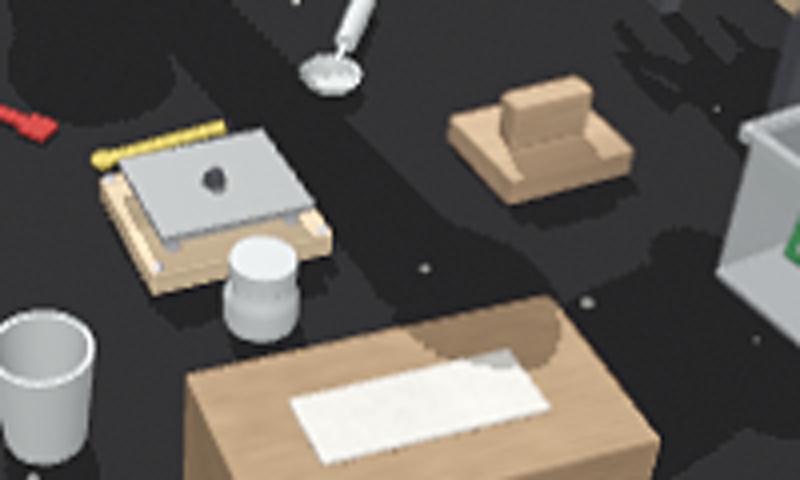

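```bash
python3 - <<'E'
from h import *
s=sense();R=cv2.Rodrigues(s['tool_rot'])[0];print(R.round(3),s['t'],s['eef_pos'])
print('jaw angle deg',np.degrees(np.arctan2(R[1,2],R[0,2])))
E
```

```text
[[ 0.972  0.     0.235]
 [-0.235  0.     0.972]
 [ 0.    -1.     0.   ]] 1.3 [0.12316881 0.51037841 0.23131963]
jaw angle deg 76.43191098611479
```

Request:
jog_arm:
  targets:
    - [1, 5, -3, 0, -0.14]
    - [1, 10, -6, 0, -0.28]
    - [1, 14, -9, 0, -0.42]
    - [1, 18, -11, 0, -0.56]
    - [1, 22, -13, 0, -0.7]
    - [1, 26, -15.5, 0, -0.84]
    - [1, 30, -18, 0, -0.98]
    - [1, 34, -20, 0, -1.12]
  grip_force: 50

```text
t: 2.1
eef_pos: [0.4649, 0.3086, 0.2314]
tool_rot: [-1.3, 1.055, -1.055]
contact_force: [-0.5, -0.2, -0.2]
opening: 1.0
```

```bash
python3 - <<'E'
from h import *
s=sense();R=cv2.Rodrigues(s['tool_rot'])[0];print(s['t'],s['eef_pos'],s['q'],s['contact_force'])
print('jaw angle deg',np.degrees(np.arctan2(R[1,2],R[0,2])))
E
```

```text
2.1 [0.46493158 0.30857756 0.23143936] [ 4.48705565e-01  4.02467350e-01  1.43168167e+00 -1.84534185e-04
  1.30716409e+00  2.41430038e-01] [-0.47128953 -0.24855195 -0.21550269]
jaw angle deg 11.878767606875696
```

Request:
jog_arm:
  targets:
    - [1, 4.5, -2.8, 0, -0.12]
    - [1, 9.5, -5.7, 0, -0.12]
    - [1, 9.5, -5.7, -5, -0.12]
    - [1, 9.5, -5.7, -10, -0.12]
    - [1, 9.5, -5.7, -12, -0.12]
    - [1, 9.5, -5.7, -12, -0.12]

```text
t: 2.7
eef_pos: [0.556, 0.2524, 0.1073]
tool_rot: [-1.259, 1.145, -1.138]
contact_force: [-0.0, 1.7, 0.1]
opening: 0.998
```

```bash
python3 - <<'E'
from h import *
s=sense();R=cv2.Rodrigues(s['tool_rot'])[0];print(s['t'],s['eef_pos'],s['contact_force'])
print('jaw angle deg',np.degrees(np.arctan2(R[1,2],R[0,2])))
a=capture('scene');cv2.imwrite('pics/s1.png',cv2.resize(a['img'][100:280,280:500],None,fx=3.5,fy=3.3,interpolation=cv2.INTER_CUBIC))
E
```

```text
2.7 [0.55597417 0.25236389 0.10726437] [-0.01294374  1.65059414  0.08711045]
jaw angle deg 5.355892823944043
```

View pics/s1.png

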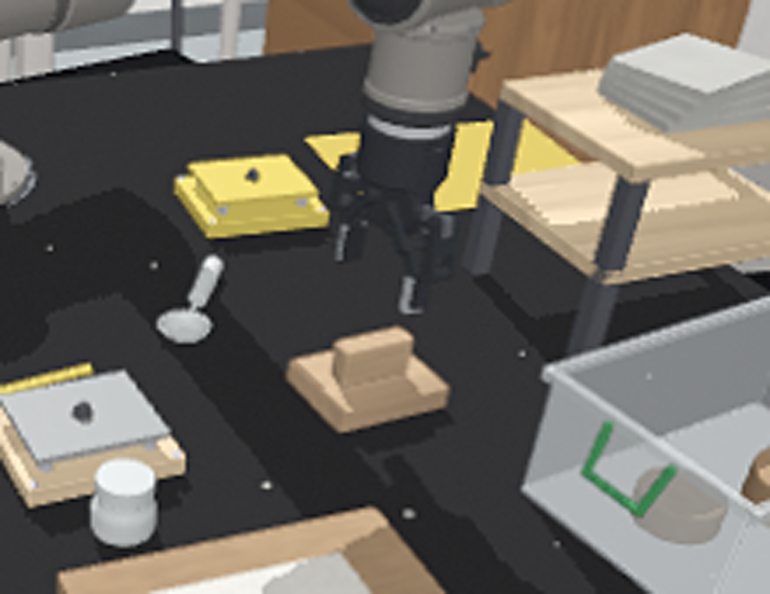

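The gripper (fingertips near (345,250) and (412,300) in the crop) straddles the bar handle at (372,355). Going down to grasp it.

Request:
jog_arm:
  targets:
    - [1, 0.2, 0, -4, 0]
    - [1, 0.2, 0, -7.5, 0]
    - [1, 0.2, 0, -7.8, 0]
    - [1, 0.2, 0, -7.8, 0]

```text
t: 3.15
eef_pos: [0.561, 0.2538, 0.0349]
tool_rot: [-1.251, 1.138, -1.14]
contact_force: [0.2, -0.0, 0.5]
opening: 0.996
```

```bash
python3 - <<'E'
from h import *
a=capture('scene');s=sense();R=cv2.Rodrigues(s['tool_rot'])[0];print(s['t'],s['eef_pos'],s['contact_force'])
print('jaw angle deg',np.degrees(np.arctan2(R[1,2],R[0,2])))
cv2.imwrite('pics/s2.png',cv2.resize(a['img'][150:250,330:450],None,fx=6,fy=6,interpolation=cv2.INTER_CUBIC))
E
```

```text
3.2 [0.56171682 0.25404475 0.03590798] [1.35126354 0.60533311 0.24548993]
jaw angle deg 5.400780778608941
```

View pics/s2.png

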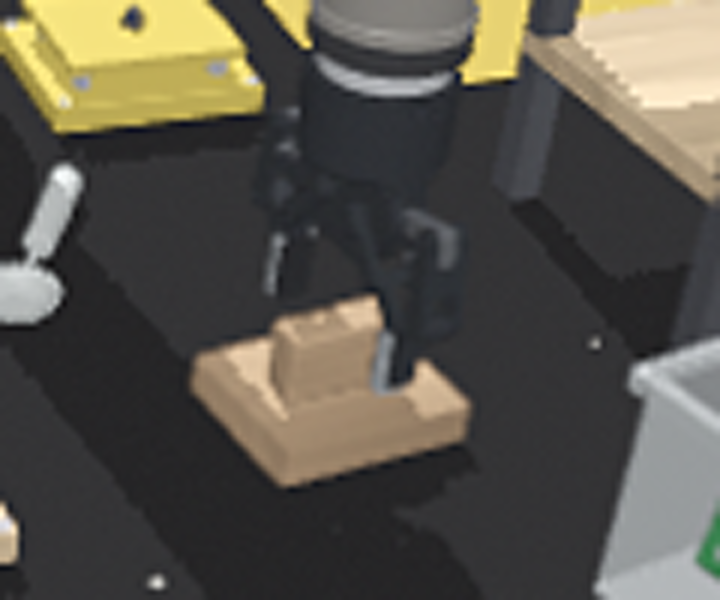

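The open fingers at (275,270) and (395,360) stand on either side of the bar, with their midpoint about at its centre. Closing now.

Request:
jog_arm:
  targets:
    - [1, 0, 0, -0.5, 0]
    - [-1, 0, 0, -0.5, 0]
    - [-1, 0, 0, -0.5, 0]
    - [-1, 0, 0, -0.5, 0]
    - [-1, 0, 0, -0.5, 0]
    - [-1, 0, 0, -0.5, 0]
    - [-1, 0, 0, -0.5, 0]
    - [-1, 0, 0, -0.5, 0]
  grip_force: 60

```text
t: 4.0
eef_pos: [0.5604, 0.2535, 0.0288]
tool_rot: [-1.251, 1.139, -1.14]
contact_force: [0.4, -0.1, 3.7]
opening: 0.273
```

Request:
jog_arm:
  targets:
    - [-1, 0, 0, 0, 0]
    - [-1, 0, 0, 1, 0]
    - [-1, 0, 0, 2.5, 0]
    - [-1, 0, 0, 4.5, 0]
    - [-1, 0, 0, 7, 0]
    - [-1, 0, 0, 7, 0]
    - [-1, 0, 0, 7, 0]

```text
t: 4.7
eef_pos: [0.5599, 0.2533, 0.0979]
tool_rot: [-1.252, 1.14, -1.14]
contact_force: [0.3, 0.2, -3.5]
opening: 0.265
```

```bash
python3 - <<'E'
from h import *
for n in ['scene','top']:
    c=capture(n);P=allp(c)
    Q=slab(P,(.56,.25),.085,.085,.105);print(n,len(Q),rect(Q) if len(Q)>5 else '',Q.mean(0))
    print(np.histogram(slab(P,(.56,.25),.085,.05,.16)[:,2],bins=12))
    cv2.imwrite(f'pics/{n}3.png',cv2.resize(c['img'][120:250,330:480] if n=='scene' else c['img'][130:250,110:260],None,fx=4.5,fy=4.5,interpolation=cv2.INTER_CUBIC))
s=sense();R=cv2.Rodrigues(s['tool_rot'])[0];print(s['t'],s['eef_pos'],s['contact_force'],s['wrist_torque'],s['opening'])
print('jaw angle deg',np.degrees(np.arctan2(R[1,2],R[0,2])))
E
```

```text
scene 472 (561.0, 254.9, 96.0, 112.2, 4.68) [0.57534763 0.24509219 0.09061048]
(array([ 80, 100, 280, 196,  39,  50,  46,  61,  55,  28,  59,  41]), array([0.06650481, 0.0742694 , 0.08203399, 0.08979858, 0.09756317,
       0.10532776, 0.11309235, 0.12085694, 0.12862154, 0.13638613,
       0.14415072, 0.15191531, 0.1596799 ]))
top 380 (556.7, 251.2, 90.8, 109.3, 4.42) [0.55897164 0.21700534 0.08963616]
(array([  8,  17,  29, 172, 214,  30,  10,   4,   8,   9,  33,  25]), array([0.06485174, 0.07060128, 0.07635081, 0.08210035, 0.08784988,
       0.09359941, 0.09934895, 0.10509848, 0.11084802, 0.11659755,
       0.12234709, 0.12809662, 0.13384615]))
4.8 [0.55913087 0.25301274 0.09665015] [ 0.39576312 -0.18217408 -2.81315031] [ 0.02335242 -0.05870782  0.01934198] 0.2721390093249916
jaw angle deg 5.385266124003254
```

View pics/scene3.png

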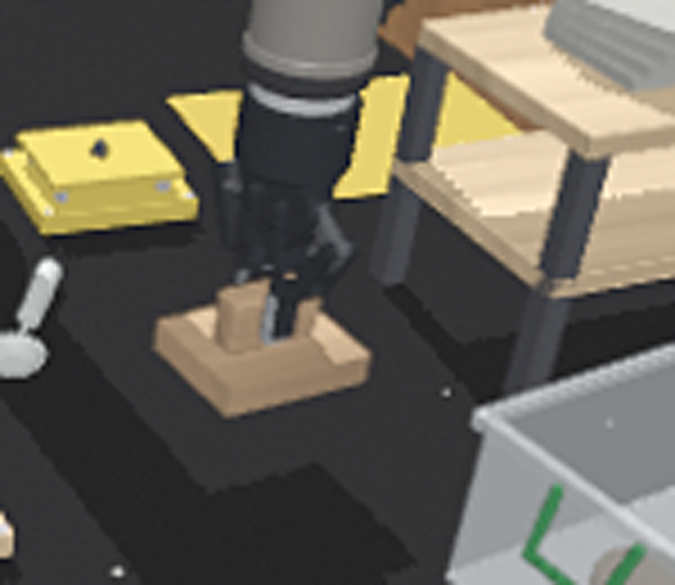

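View pics/top3.png

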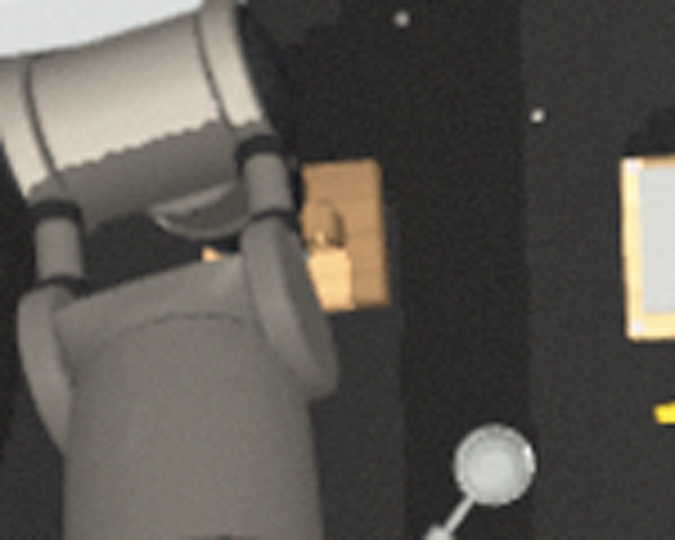

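Cover is held level. Carrying it across to the press.

Request:
jog_arm:
  targets:
    - [-1, 0.1, -4, 0.3, -0.01]
    - [-1, 0.2, -8, 0.5, -0.02]
    - [-1, 0.3, -12, 0.5, -0.03]
    - [-1, 0.4, -16, 0.5, -0.042]
    - [-1, 0.5, -20, 0.5, -0.042]
    - [-1, 0.6, -24, 0.5, -0.042]
    - [-1, 0.6, -26.5, 0.5, -0.042]
    - [-1, 0.6, -27.3, 0.5, -0.042]

```text
t: 5.6
eef_pos: [0.5653, -0.0223, 0.1019]
tool_rot: [-1.234, 1.175, -1.172]
contact_force: [-0.3, 1.5, -2.7]
opening: 0.27
```

Request:
jog_arm:
  targets:
    - [-1, 0, 0, 0, 0]
    - [-1, 0, 0, 0, 0]
    - [-1, 0, 0, 0, 0]

```text
t: 5.9
eef_pos: [0.566, -0.0183, 0.103]
tool_rot: [-1.234, 1.17, -1.169]
contact_force: [-0.3, -0.2, -2.9]
opening: 0.273
```

```bash
python3 - <<'E'
from h import *
for n in ['scene','top']:
    c=capture(n);P=allp(c)
    for z0,z1 in [(.085,.105),(.037,.046),(.015,.025)]:
        Q=slab(P,(.566,-.02),.085,z0,z1);print(n,z0,len(Q),rect(Q) if len(Q)>5 else '')
    cv2.imwrite(f'pics/{n}4.png',cv2.resize(c['img'][150:280,230:380] if n=='scene' else c['img'][120:240,200:350],None,fx=4.5,fy=4.5,interpolation=cv2.INTER_CUBIC))
s=sense();R=cv2.Rodrigues(s['tool_rot'])[0];print(s['t'],s['eef_pos'],s['contact_force'],s['wrist_torque'],s['opening'])
print('jaw angle deg',np.degrees(np.arctan2(R[1,2],R[0,2])))
E
```

```text
scene 0.085 584 (567.5, -16.8, 94.2, 112.5, 0.23)
scene 0.037 483 (567.4, -19.9, 98.4, 117.8, 0.97)
scene 0.015 400 (568.5, -19.8, 121.4, 140.7, 2.17)
top 0.085 149 (556.6, -20.8, 125.3, 43.8, 74.45)
top 0.037 48 (549.6, -79.3, 17.2, 70.2, 78.76)
top 0.015 161 (558.9, -22.9, 143.5, 106.1, 89.57)
6.0 [ 0.5660962  -0.01839051  0.10322724] [ 0.45835819 -0.54010666 -2.92587745] [-0.00992138  0.021252   -0.01681886] 0.2701573964035727
jaw angle deg 3.0748226314156444
```

View pics/scene4.png

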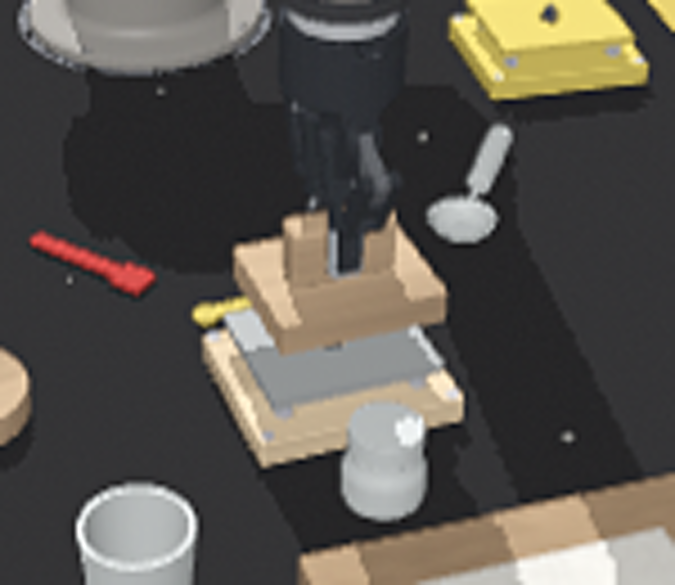

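View pics/top4.png

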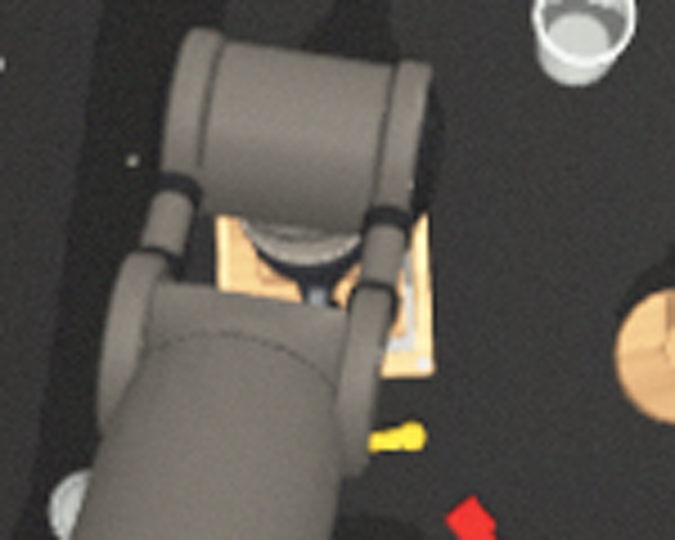

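The cover, at (340,280) in the scene crop, hovers squarely over the bed and about 2 mm too far to +y. I shift it and lower it gently.

Request:
jog_arm:
  targets:
    - [-1, 0, -0.2, -0.5, 0]
    - [-1, 0, -0.2, -1, 0]
    - [-1, 0, -0.2, -1.5, 0]
    - [-1, 0, -0.2, -1.9, 0]
    - [-1, 0, -0.2, -2.2, 0]
    - [-1, 0, -0.2, -2.4, 0]
    - [-1, 0, -0.2, -2.4, 0]

```text
t: 6.7
eef_pos: [0.566, -0.0217, 0.079]
tool_rot: [-1.233, 1.171, -1.171]
contact_force: [-0.3, -0.4, -1.6]
opening: 0.275
```

The underside is already below the pin tip's height and there is no push-back, so I keep going down.

Request:
jog_arm:
  targets:
    - [-1, 0, 0, -0.2, 0]
    - [-1, 0, 0, -0.4, 0]
    - [-1, 0, 0, -0.6, 0]
    - [-1, 0, 0, -0.6, 0]

```text
t: 7.1
eef_pos: [0.5659, -0.0216, 0.073]
tool_rot: [-1.234, 1.171, -1.171]
contact_force: [-0.4, -0.1, -2.2]
opening: 0.271
```

Request:
jog_arm:
  targets:
    - [-1, 0, 0, -0.2, 0]
    - [-1, 0, 0, -0.4, 0]
    - [-1, 0, 0, -0.6, 0]
    - [-1, 0, 0, -0.7, 0]
    - [-1, 0, 0, -0.7, 0]
  grip_force: 80

```text
t: 7.6
eef_pos: [0.5664, -0.0217, 0.0667]
tool_rot: [-1.233, 1.17, -1.171]
contact_force: [-1.4, 0.5, 4.8]
opening: 0.268
```

```bash
python3 - <<'E'
from h import *
c=capture('scene');P=allp(c)
for z0,z1 in [(.05,.065),(.08,.1),(.015,.025)]:
    Q=slab(P,(.566,-.02),.085,z0,z1);print(z0,len(Q),rect(Q) if len(Q)>5 else '',np.median(Q[:,2]) if len(Q) else 0)
cv2.imwrite('pics/s5.png',cv2.resize(c['img'][150:280,230:380],None,fx=4.5,fy=4.5,interpolation=cv2.INTER_CUBIC))
s=sense();print(s['t'],s['eef_pos'],s['contact_force'],s['wrist_torque'],s['opening'])
E
```

```text
0.05 558 (585.2, -18.8, 128.0, 111.6, 2.15) 0.057943760419761015
0.08 160 (572.8, -21.6, 67.0, 43.3, 61.81) 0.09174660432608805
0.015 356 (569.4, -20.0, 119.2, 141.0, 1.59) 0.018149131506650984
7.65 [ 0.56634862 -0.0216733   0.0666818 ] [-1.03879112 -0.17099455  4.23741285] [0.04042681 0.37574383 0.04049443] 0.271731768351704
```

View pics/s5.png

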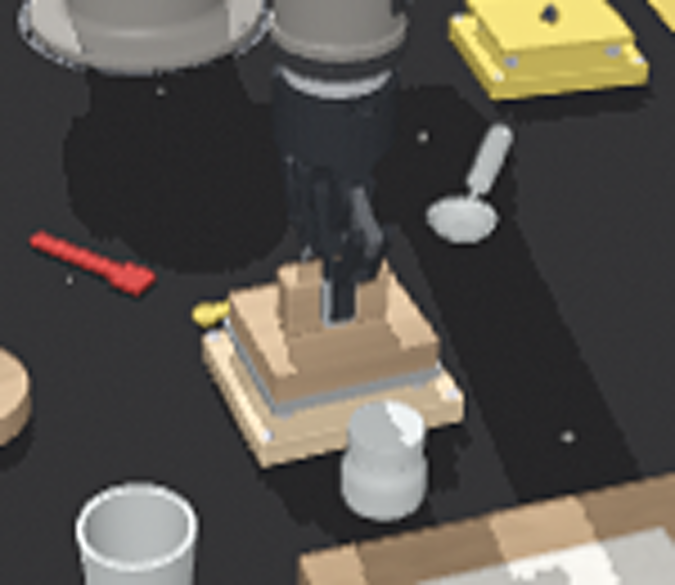

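The cover sits on the bed with the pin inside, its plate at (335,345) flat on the grey bed, which is about half down. Pressing to the stop.

Request:
jog_arm:
  targets:
    - [-1, 0, 0, -0.2, 0]
    - [-1, 0, 0, -0.4, 0]
    - [-1, 0, 0, -0.5, 0]
    - [-1, 0, 0, -0.6, 0]
    - [-1, 0, 0, -0.6, 0]
    - [-1, 0, 0, -0.6, 0]

```text
t: 8.25
eef_pos: [0.5664, -0.0217, 0.0627]
tool_rot: [-1.233, 1.169, -1.172]
contact_force: [-5.5, 0.1, 21.0]
opening: 0.271
```

Request:
jog_arm:
  targets:
    - [-1, 0, 0, 0, 0]
    - [-1, 0, 0, 0, 0]
    - [-1, 0, 0, 0, 0]
    - [-1, 0, 0, 0, 0]
    - [-1, 0, 0, 0, 0]

```text
t: 8.75
eef_pos: [0.5664, -0.0217, 0.0627]
tool_rot: [-1.233, 1.169, -1.172]
contact_force: [-5.8, 0.6, 20.4]
opening: 0.271
```

```bash
python3 - <<'E'
from h import *
c=capture('scene');P=allp(c)
Q=slab(P,(.566,-.02),.085,.05,.062);print(rect(Q),np.median(Q[:,2]))
cv2.imwrite('pics/s6.png',cv2.resize(c['img'][150:280,200:380],None,fx=4.4,fy=4.4,interpolation=cv2.INTER_CUBIC))
s=sense();R=cv2.Rodrigues(s['tool_rot'])[0];print(R.round(4));print(s['t'],s['eef_pos'],s['contact_force'],s['wrist_torque'],s['opening'])
E
```

```text
(584.7, -19.5, 132.6, 111.0, 2.03) 0.05441049211402449
[[ 5.220e-02  1.800e-03  9.986e-01]
 [-9.986e-01 -5.000e-04  5.220e-02]
 [ 6.000e-04 -1.000e+00  1.700e-03]]
8.8 [ 0.56643163 -0.02170297  0.06270795] [-7.64853814  0.9412018  21.40431749] [0.10364888 1.42457096 0.02111705] 0.2701105619254549
```

View pics/s6.png

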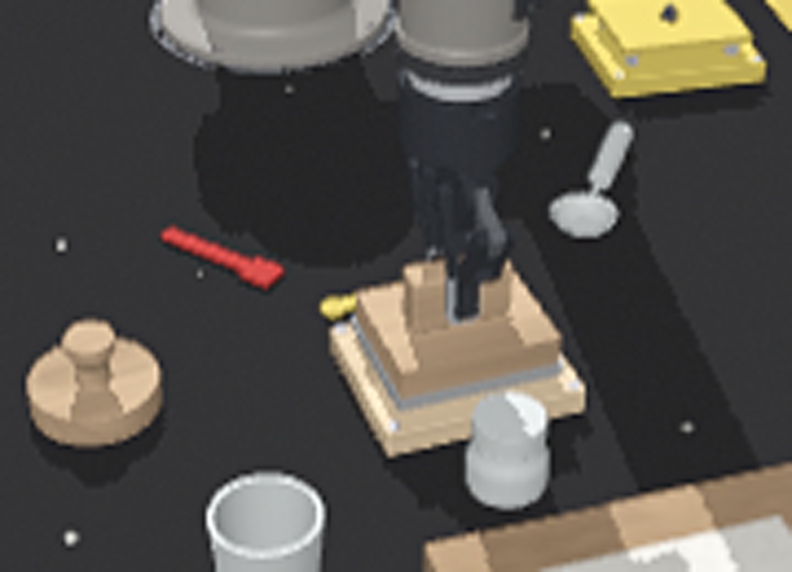

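```bash
python3 - <<'E'
from bench import *
print(close_job()); s=sense(); print(s['t'],s['eef_pos'],s['contact_force'])
E
```

```text
the job is handed in; nothing more can be done
None
the job is handed in; nothing more can be done
```

I gripped the cover by its bar, carried it to the press and lined it up squarely. It dropped onto the pin on the first try, and I pressed the bed down to its stop. I handed in at about 8.8 s with the hand still gripping and pressing.

**Last checks**
- **Bed fully down:** the tool stopped at z = 62.7 mm, where 62.8 mm is expected with the bed fully down. The force on the hand had risen to about 21 N and stayed there, more than the springs' 10 N, so the bed is on its stop.
- **Cover position:** the last picture shows the cover flat and square on the lowered bed. The bystanders visible in that view look undisturbed.

**Small disagreements**
- The two cameras differed by about 5 mm in absolute position. I used the offset between cover and press instead, which agreed within about 2 mm.
- At the end there was a sideways force of 6–8 N and a wrist moment of about 1.4 N m. I left these as they were.
- I could not read the state after handing in.

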